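Clear the gel tank and fit its gate

TASK

Get the gel tank ready for casting: lift the wire basket out of the tank by its handle and hang it on the two-pronged hook of the retort stand, with the handle bar lying across both prongs. Then take the white gate plate out of its rack and slide it upright into the grooves in the middle of the tank, fully home on the tank floor. Leave the jar, the beaker and the tip box where they stand.

Things in the scene. Friction and masses are not known exactly. Their poses are not given: they have to be found in the camera images.
- tank: Fixed open gel tank, black floor and ends, clear sides, 130 (its x) x 220 (its y) x 62 mm high, floor 6 mm, sides 4 mm thick. Origin: centre of the underside. In the middle of each long side (x = +-57 mm) two upright 6 mm bars form a groove 11 mm wide along y, flaring to 19 mm at its top 58 mm up; 122 mm between the side walls.
- tank_slot (a point): Centre of the gate's place: on the tank's inner floor (6 mm above its underside), midway between the two grooves. Axes as the tank's: the seated gate lies along x, its thickness along y.
- basket: Loose wire basket standing in the tank across the groove line, 80 (its x) x 124 (its y) x 50 mm, about 0.3 kg. Rigid arched handle: uprights at the middle of its ends (y = +-60 mm) and a straight round bar between them, 8 mm thick, along y, 140 mm above the underside. Origin: centre of the underside.
- basket_bar (a point): Middle of the basket's handle bar, on the bar's axis (basket frame 0, 0, 140 mm). The bar runs along y.
- stand: Fixed retort stand: base x -105 to +65, y +-60 mm, 12 mm thick; upright steel rod 12 mm thick at x = -70 mm, 312 mm tall; two-pronged hook (see hook_seat) clamped to it, pointing to +x. The rod rises close behind and above the hook, so the gripper must lean away from it. Origin: on the table under the V of the prongs.
- hook_seat (a point): Where the middle of the hung bar lies (bar along y): 184 mm up, in the V of the prongs. Axes as the stand's. Prongs: 8 mm bars at y = +-38 mm, open between for the fingers; axis of each 175 mm above the table at the V (x = 0), rising to the tip at x = +28 mm, 195 mm up, and to x = -42 mm, 193 mm up behind, then down to a crossbar at x = -58 mm, 155 mm up.
- rack: Grey slotted rack, fixed, 130 (x) x 60 (y) x 36 mm high, with one slot along x, 11 mm wide and 30 mm deep (slot floor 6 mm up), in which the gate stands. Origin: centre of the underside.
- gate: Loose white gate plate standing upright in the rack: slab 116 (its x) x 8 (its y) x 70 mm high, with a grip tab 60 x 8 mm in the middle of its top edge reaching 92 mm up; 0.1 kg. Origin: centre of its bottom edge; z up. Either face may point either way.
- jar: Bystander: amber jar, 64 mm across, 85 mm high. Origin: centre of the underside.
- beaker: Bystander: glass beaker, 76 mm across, 90 mm high. Origin: centre of the underside.
- tip_box: Bystander: pipette tip box, grey with a clear top, 85 x 120 x 58 mm. Origin: centre of the underside.
Not all that is in view belongs to the job. Leave any purple look-alike of the basket alone.

How it is judged:
On the way, in this order (a step that is already met when the one before it is completed fails the run):
1. the basket hangs by its bar across both prongs, let go by the fingers (x of basket_bar in the frame of hook_seat between -0.022 and 0.022 m and y of basket_bar in the frame of hook_seat between -0.022 and 0.022 m and z of basket_bar in the frame of hook_seat between -0.006 and 0.018 m and angle between the y axis of basket and the y axis of stand, either way round below 0.35 rad and angle between basket's own z axis and vertical below 0.35 rad and contact force between basket and stand above 0.8 N and contact force between basket and the fingers below 0.2 N), for 0.3 s.
2. the gate stands in the tank's grooves, home on the floor (x of gate in the frame of tank_slot between -0.006 and 0.006 m and y of gate in the frame of tank_slot between -0.004 and 0.004 m and z of gate in the frame of tank_slot below 0.004 m and angle between gate's own z axis and vertical below 0.08 rad and angle between the y axis of gate and the y axis of tank, either way round below 0.08 rad), for 0.2 s.
At the end, for the whole second after the job is handed in: Basket at rest on the hook: bar middle within 22 (x), 22 (y), -6..+18 mm (z) of hook_seat, in line to 0.35 rad, basket upright to 0.35 rad, carried by the stand. Gate at rest in the grooves: within 6 (x), 4 (y) mm of tank_slot, under 4 mm above its floor, upright and in line to 0.08 rad (all of step 2 and x of basket_bar in the frame of hook_seat between -0.022 and 0.022 m and y of basket_bar in the frame of hook_seat between -0.022 and 0.022 m and z of basket_bar in the frame of hook_seat between -0.006 and 0.018 m and angle between the y axis of basket and the y axis of stand, either way round below 0.35 rad and angle between basket's own z axis and vertical below 0.35 rad and contact force between basket and stand above 0.8 N and linear speed of basket below 0.05 m/s and linear speed of gate below 0.02 m/s); the robot touches nothing.
It fails at once if the jar, beaker or tip box is moved more than 30 mm or tipped (distance of any of jar, beaker, tip_box from where it was at the start of the episode above 0.03 m or angle between any of jar, beaker, tip_box's own z axis and vertical above 0.4 rad).
It also fails if it takes over 72 s, if anything falls off the work surface, if the arm or the gripper's body presses on something with over 40 N, if the wrist force passes 120 N, or if a joint passes its speed limit or range.

ROBOT

A 7-joint arm with a two-finger parallel gripper is mounted at the origin on the work surface. World frame = base frame: x ahead of the robot, y to its left, z up, the work surface at z = 0. Lengths are in m, angles in rad, forces in N, time in s.
With the tool pointing down it reaches from about 0.35 to 0.9 m from the base axis. Payload 7.2 kg.
Tool frame: the origin (TCP) lies at the very end of the fingers, on their centre line; the grasp point (between the pads) lies 19 mm behind it; z points along the fingers, y is the line along which they close (so a half turn about z gives the same grasp; the last joint's range is limited). The gripper opens to 85 mm and grips with 20 to 120 N. Pads are 22 mm wide; open, the fingers measure 114 mm over their backs; the gripper's body (76 mm by 85 mm) begins 54 mm behind the grasp point. The pads swing forward as they close: fully open they stand 13 mm farther back than shut.
Start: joints at [-1.226, 0.411, -0.013, 1.596, 0.006, 1.134, -0.082], TCP at [0.251, 0.572, 0.231] pointing down, gripper open.
Joint ranges: [-2.95, 2.95], [-0.29, 1.99], [-1.47, 1.44], [0.14, 2.54], [-1.03, 4.17], [0.13, 1.85], [-2.86, 2.86]. Speed limits (rad/s): [2.39, 2.39, 3.01, 3.01, 3.14, 3.14, 3.14].

INTERFACE

Orientations are given as a rotation vector (axis times angle).
In Python, from cell import r gives the robot as it stands. Calls block until the motion is done:
- r.move_to(position, orientation): joint-space move of the TCP to a pose.
- r.move_straight(position, rot=None, velocity=0.15, threshold=None): straight line of the TCP; rot=None keeps the orientation; velocity is the mean speed in m/s. With threshold (N) it stops when the force on the tool has changed by that much, and returns True; else False.
- r.move_j(angles): joint-space move.
- r.set_gripper(opening, newtons=None): finger opening in m; newtons is the grip in N (None keeps the last); returns when the fingers have stopped.
- r.wait(seconds).
- r.solve_ik(position, orientation): joint angles nearest the present ones, or None.
- r.capture(name): name is "scene" or "side" or "wrist"; returns (picture, depth): 420x560x3 uint8, red, green, blue; 420x560 float32, m along the optical axis (not along the pixel's ray), 0 where there is no reading.
- r.calibration(name): a dict with "fov_y" (degrees; the focal length in pixels is half the picture's height over the tangent of half this angle, whatever the lens; pixels are square), "cx", "cy" (the principal point, pixels), "distortion" ([k1, k2, p1, p2, k3] as OpenCV has them; the pictures are not rectified), "extrinsics" (4x4, takes a point from world to camera coordinates); the wrist camera has in their place "hand_eye" (4x4, takes a point from camera to tool coordinates, whose origin is the TCP and whose axes are the flange's). Camera axes: x right, y down, z forward; pixel columns grow to the right and rows downward; lengths in m; the calibration is good to about 2 mm. A picture is of the moment at which its call begins: read the wrist's pose just before it. calibration takes no time and is no camera call.
A pose or a line that the arm cannot do raises r.Unreachable and nothing moves.
- r.job_done(): hands the job in; it is judged then, once.
Readings, each from a call of its own:
- r.read_time_s(): time.
- r.read_joint_pos(): joint angles.
- r.read_qvel(): joint speeds.
- r.read_joint_torque(): joint torques, N m.
- r.read_ee_pos(): TCP position.
- r.read_orientation(): TCP orientation.
- r.read_force(): force on the tool from outside, world axes, zero at the start.
- r.read_moment(): the same for the moment, N m.
- r.read_gripper_width(): finger opening in m.
- r.read_gripper_force(): force on a finger pad.
Only numpy, scipy, OpenCV 4.12 (cv2) and the standard library are available. Lean on these libraries where they do the work, as an engineer would, in place of code of your own. Each camera call takes 0.05 s, during which the arm holds its last target. There are 200 camera calls.

## Working session

There is one attempt and no reset: what is moved stays moved. The work goes in short steps, each a Python script; the robot and the scene stay as the last script left them, time stands still between calls to the robot, and variables do not carry over. Pictures are saved under pics/ and viewed, at most 10 in all, crops included, and the job is handed in when it is done.

```bash
ls; mkdir -p pics; cat > h.py <<'E'
import numpy as np, cv2
from cell import r
from scipy.spatial.transform import Rotation as R
def K(name,im):
    c=r.calibration(name);h=im.shape[0];f=h/2/np.tan(np.radians(c["fov_y"])/2)
    return np.array([[f,0,c["cx"]],[0,f,c["cy"]],[0,0,1]]),np.array(c["distortion"],float),c
def ray(name,im,px):
    k,d,c=K(name,im);return cv2.undistortPoints(np.array(px,float).reshape(-1,1,2),k,d).reshape(-1,2),c
def world(name,im,dep,px,T=None):
    n,c=ray(name,im,px)
    E=np.linalg.inv(np.array(c["extrinsics"])) if T is None else T@np.array(c["hand_eye"])
    z=np.array([dep[int(round(v)),int(round(u))] for u,v in px])
    P=np.c_[n*z[:,None],z];return P@E[:3,:3].T+E[:3,3]
def onplane(name,im,px,zw,T=None):
    n,c=ray(name,im,px)
    E=np.linalg.inv(np.array(c["extrinsics"])) if T is None else T@np.array(c["hand_eye"])
    D=np.c_[n,np.ones(len(n))]@E[:3,:3].T;o=E[:3,3];s=(zw-o[2])/D[:,2];return o+s[:,None]*D
def cloud(name,im,dep):
    H,W=dep.shape;v,u=np.mgrid[:H,:W];px=np.c_[u.ravel(),v.ravel()]
    return world(name,im,dep,px).reshape(H,W,3)
def toolT():
    T=np.eye(4);T[:3,:3]=R.from_rotvec(r.read_orientation()).as_matrix();T[:3,3]=r.read_ee_pos();return T
E
python3 - <<'E'
from h import *
for n in ("scene","side"):
    im,d=r.capture(n);np.savez(f"pics/{n}0.npz",im=im,d=d)
    cv2.imwrite(f"pics/{n}0.png",cv2.resize(im[:,:,::-1],(784,588)))
    c=r.calibration(n);print(n,c["fov_y"],np.linalg.inv(np.array(c["extrinsics"])).round(3).tolist(),c["distortion"])
print(r.calibration("wrist"))
E
```

```text
pics
scene 49.68890991912786 [[0.837, 0.476, -0.272, 0.887], [0.548, -0.716, 0.434, -0.567], [0.012, -0.512, -0.859, 1.233], [0.0, 0.0, 0.0, 1.0]] [-0.00209079  0.          0.          0.          0.        ]
side 43.979999295414885 [[-0.995, -0.07, 0.071, 0.403], [-0.099, 0.597, -0.796, 1.257], [0.014, -0.8, -0.601, 1.115], [0.0, 0.0, 0.0, 1.0]] [-0.09883371  0.          0.          0.          0.        ]
{'fov_y': 58.45825413240575, 'cx': 281.9082848449234, 'cy': 210.36066407853357, 'distortion': array([-0.01503585,  0.        ,  0.        ,  0.        ,  0.        ]), 'hand_eye': array([[ 4.20633643e-05, -9.50101782e-01, -3.11940062e-01,
         8.03745753e-02],
       [ 9.99999965e-01, -4.19933194e-05,  2.62746920e-04,
         1.64978779e-03],
       [-2.62735715e-04, -3.11940062e-01,  9.50101747e-01,
        -1.42254643e-01],
       [ 0.00000000e+00,  0.00000000e+00,  0.00000000e+00,
         1.00000000e+00]])}
```

View pics/scene0.png

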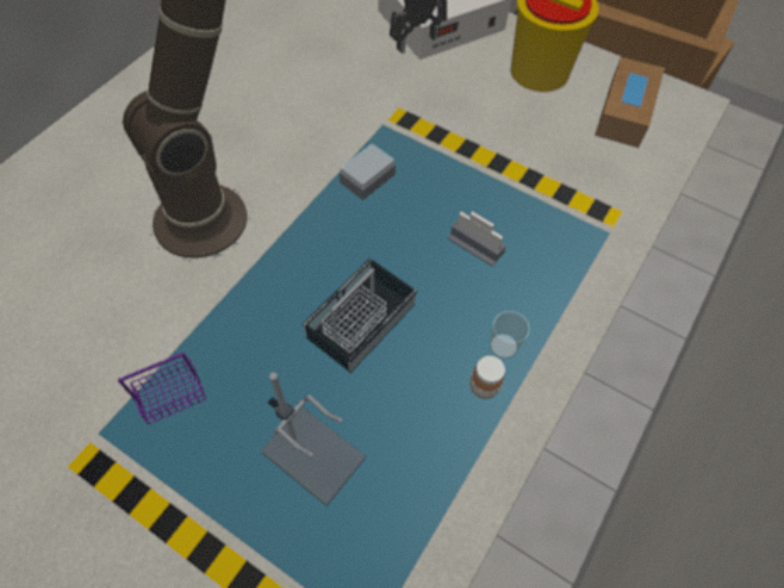

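View pics/side0.png

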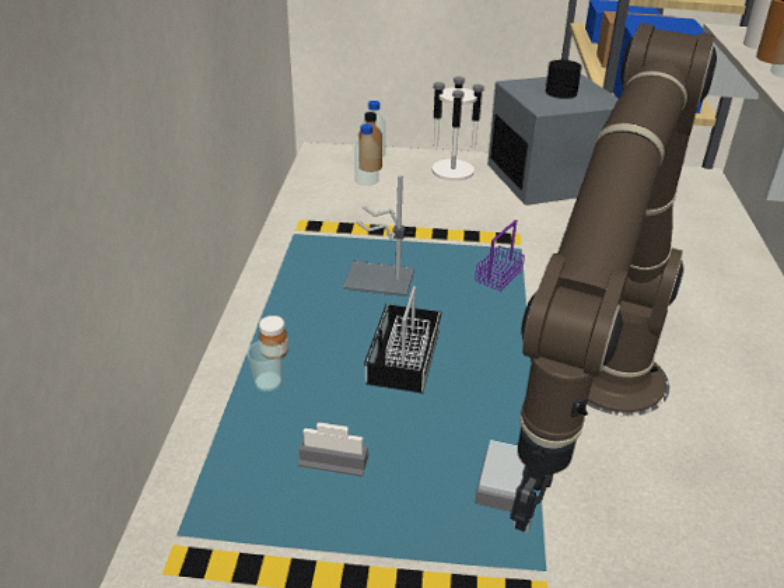

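```bash
python3 - <<'E'
from h import *
P=[];C=[]
for n in ("scene","side"):
    z=np.load(f"pics/{n}0.npz");im,d=z["im"],z["d"]
    c=cloud(n,im,d);c[d==0]=np.nan
    P.append(c.reshape(-1,3));C.append(im.reshape(-1,3))
    s=lambda u,v:world(n,im,d,[(u/1.4,v/1.4)])[0].round(3)
    pts=dict(scene=dict(tank=(360,315),stand=(315,455),rod=(274,377),rack=(478,245),jar=(490,368),beaker=(503,345),tip=(367,165),table=(420,450)),side=dict(tank=(402,350),stand=(378,280),rod=(400,180),rack=(333,455),tabtop=(332,428),jar=(271,325),beaker=(267,380),tip=(500,460),table=(200,500)))[n]
    for k,v in pts.items(): print(n,k,s(*v))
P=np.vstack(P);C=np.vstack(C);ok=np.isfinite(P).all(1)
np.savez("pics/cl.npz",P=P[ok],C=C[ok])
# topdown: 1.6mm/px, x .2...1.0 up, y left
P=P[ok];C=C[ok];m=(P[:,2]>-.02)&(P[:,2]<.4);P=P[m];C=C[m];o=np.argsort(P[:,2]);P=P[o];C=C[o]
r_=((0.9-P[:,0])/.0015).astype(int);c_=((.55-P[:,1])/.0015).astype(int)
k=(r_>=0)&(r_<430)&(c_>=0)&(c_<733)
img=np.zeros((430,733,3),np.uint8);img[r_[k],c_[k]]=C[k][:,::-1]
img=cv2.dilate(img,np.ones((2,2)));cv2.imwrite("pics/top.png",img)
E
```

```text
scene tank [ 0.478 -0.006  0.006]
scene stand [ 0.584 -0.318  0.014]
scene rod [ 0.531 -0.314  0.315]
scene rack [0.608 0.295 0.023]
scene jar [ 0.787 -0.002  0.089]
scene beaker [0.783 0.069 0.069]
scene tip [0.271 0.33  0.06 ]
scene table [ 0.748 -0.193  0.004]
side tank [0.483 0.037 0.063]
side stand [ 0.574 -0.296  0.012]
side rod [ 0.524 -0.31   0.301]
side rack [0.591 0.331 0.036]
side tabtop [0.593 0.316 0.096]
side jar [0.783 0.009 0.084]
side beaker [0.765 0.141 0.039]
side tip [0.273 0.33  0.061]
side table [ 0.831  0.435 -0.006]
```

View pics/top.png

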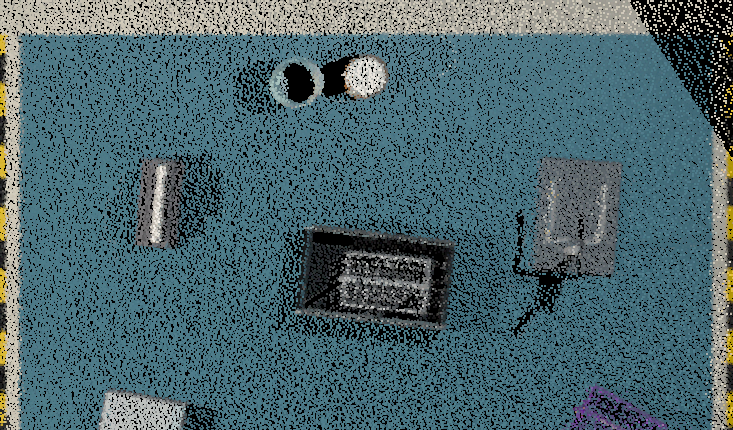

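```bash
cat >> h.py <<'E'
def pose(yaw,lean=0.,flip=0,close='x'):
    # frame rotated by yaw; tool y closes along frame 'x' or 'y'; lean tips the body to frame +x
    Z=np.array([-np.sin(lean),0,-np.cos(lean)])
    Y=np.array([np.cos(lean),0,-np.sin(lean)]) if close=='x' else np.array([0,1.,0])
    if flip: Y=-Y
    M=np.c_[np.cross(Y,Z),Y,Z];return (R.from_euler('z',yaw)*R.from_matrix(M)).as_rotvec()
def grasp2tcp(p,rv,d=.019): return np.array(p)+d*R.from_rotvec(rv).as_matrix()[:,2]
E
python3 - <<'E'
from h import *
z=np.load("pics/cl.npz");P,C=z["P"],z["C"].astype(int)
def box(lo,hi): return P[((P>lo)&(P<hi)).all(1)]
def rect(q,n):
    (c,s,a)=cv2.minAreaRect((q[:,:2]*1000).astype(np.float32));print(n,len(q),np.round(c,1),np.round(s,1),round(a,1))
def line(q,n):
    m=np.median(q,0);v=np.linalg.svd(q-q.mean(0),full_matrices=0)[2][0];t=(q-q.mean(0))@v;print(n,len(q),"mean",q.mean(0).round(4),"mid",(q.mean(0)+v*(t.min()+t.max())/2).round(4),"dir",v.round(3),"len",np.ptp(t).round(3))
t=box([.35,-.2,.05],[.62,.14,.07]);rect(t,"tank rim")
rect(box([.45,-.41,.006],[.7,-.22,.02]),"stand base")
line(box([.49,-.34,.2],[.56,-.28,.305]),"rod")
for n,l,h in(("prongA",-.31,-.25),("prongB",-.39,-.325)):line(box([.58,l,.165],[.66,h,.22]),n)
rect(box([.5,.25,.026],[.7,.38,.044]),"rack");
line(box([.5,.25,.08],[.7,.38,.12]),"tab")
b=box([.4,-.12,.135],[.57,.1,.17]);line(b,"bar");b=b[abs(b[:,2]-np.median(b[:,2]))<.008];line(b,"bar")
print(np.median(box([.72,-.3,-.02],[.85,-.1,.02])[:,2]))
for s in (0,1):
    print(np.histogram(b[:,1],6))
for lean in (.35,.5):
  for f in(0,1):
    for p in ([.483,-.012,.146],[.60,-.318,.19],[.70,-.318,.22],[.66,-.2,.27]):
        rv=pose(-.1,lean,f);q=r.solve_ik(grasp2tcp(p,rv),rv);print(lean,f,p,None if q is None else np.round(q,2))
for f in (0,1):
    for p in ([.6,.315,.075],[.6,.315,.25],[.483,-.012,.075],[.483,-.012,.25]):
        rv=pose(-.1,0,f,'y');q=r.solve_ik(grasp2tcp(p,rv),rv);print(f,p,None if q is None else np.round(q,2))
E
```

```text
tank rim 1549 [485.1 -12. ] [234.2 139.5] 83.3
stand base 3425 [ 574.5 -314.8] [189.1 248.4] 89.9
rod 188 mean [ 0.5277 -0.3103  0.2538] mid [ 0.5277 -0.3103  0.2525] dir [-0.006  0.009 -1.   ] len 0.105
prongA 103 mean [ 0.605  -0.2793  0.1868] mid [ 0.6056 -0.2794  0.187 ] dir [ 0.942 -0.066  0.33 ] len 0.053
prongB 91 mean [ 0.6019 -0.3553  0.1867] mid [ 0.6031 -0.3554  0.1873] dir [ 0.886 -0.069  0.458] len 0.049
rack 684 [596.1 313.1] [ 44.5 132.2] 85.3
tab 272 mean [0.595  0.3125 0.0923] mid [0.5941 0.3126 0.0923] dir [ 0.992 -0.121  0.018] len 0.106
bar 205 mean [ 0.4776 -0.0278  0.1488] mid [ 0.4779 -0.0252  0.1488] dir [-0.095 -0.995 -0.001] len 0.135
bar 194 mean [ 0.4777 -0.0269  0.1494] mid [ 0.4779 -0.0248  0.1493] dir [-0.097 -0.995  0.006] len 0.134
0.0011674054568988623
(array([37, 30, 34, 32, 30, 31]), array([-0.0918948 , -0.06956284, -0.04723089, -0.02489894, -0.00256698,
        0.01976497,  0.04209692]))
(array([37, 30, 34, 32, 30, 31]), array([-0.0918948 , -0.06956284, -0.04723089, -0.02489894, -0.00256698,
        0.01976497,  0.04209692]))
0.35 0 [0.483, -0.012
[... 794 characters left out ...]
98  1.25  1.74 -0.69  1.61 -2.51]
0.5 1 [0.6, -0.318, 0.19] [-0.12  1.15  1.24  1.12 -0.68  1.83 -2.3 ]
0.5 1 [0.7, -0.318, 0.22] None
0.5 1 [0.66, -0.2, 0.27] None
0 [0.6, 0.315, 0.075] [-0.58  0.67  0.04  1.61 -0.03  0.86  0.94]
0 [0.6, 0.315, 0.25] [-0.6   0.5   0.07  1.46 -0.04  1.18  0.95]
0 [0.483, -0.012, 0.075] [-0.31  0.42  0.3   2.11 -0.21  0.63  1.6 ]
0 [0.483, -0.012, 0.25] [-0.51  0.17  0.49  1.96 -0.09  1.04  1.5 ]
1 [0.6, 0.315, 0.075] [-0.94  0.75  0.59  1.64 -0.5   0.91 -1.83]
1 [0.6, 0.315, 0.25] [-0.98  0.57  0.67  1.49 -0.36  1.21 -1.93]
1 [0.483, -0.012, 0.075] [-0.66  0.52  0.76  2.14 -0.56  0.69 -1.19]
1 [0.483, -0.012, 0.25] [-0.78  0.2   0.83  1.97 -0.17  1.04 -1.55]
```

```bash
python3 - <<'E'
from h import *
rv=pose(-.096,.35);b=np.array([.478,-.025,.146]);up=-R.from_rotvec(rv).as_matrix()[:,2]
g=grasp2tcp(b,rv)
print(r.read_time_s())
r.move_to(g+up*.12,rv);print("above",r.read_time_s())
T=toolT();im,d=r.capture("wrist");cv2.imwrite("pics/w1.png",im[:,:,::-1])
n=np.array(r.calibration("wrist")["hand_eye"])
# bar points from wrist depth
H,W=d.shape;v,u=np.mgrid[:H,:W];px=np.c_[u.ravel(),v.ravel()][d.ravel()>0]
Q=world("wrist",im,d,px,T);q=Q[((Q>[.45,-.12,.138])&(Q<[.51,.07,.158])).all(1)]
print(len(q),q.mean(0),np.percentile(q,[1,99],0).round(4),np.linalg.svd(q-q.mean(0),full_matrices=0)[2][0].round(3))
E
```

```text
0.1
above 2.4417
2097 [ 0.47886301 -0.02350588  0.14846169] [[ 0.4691 -0.0895  0.14  ]
 [ 0.4872  0.0343  0.1508]] [-0.105 -0.994  0.002]
```

View pics/w1.png

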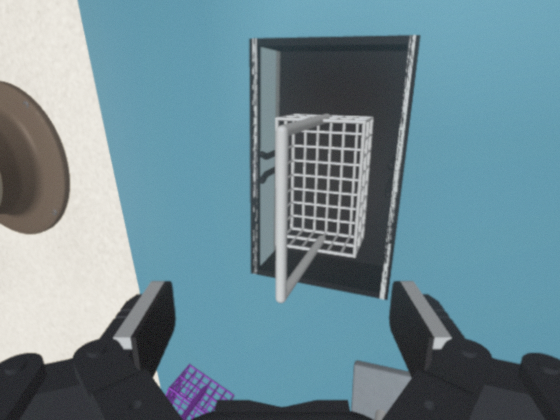

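The wrist picture shows the handle bar at column 280, rows 120–300, centred between the fingers, which agrees with the fit. I'll grasp and lift.

```bash
python3 - <<'E'
from h import *
rv=pose(-.1,.35);b=np.array([.4785,-.026,.1455])
g=grasp2tcp(b,rv)
print(r.move_straight(g,rv,threshold=15),r.read_ee_pos()-g)
r.set_gripper(0.0,60);print("w",r.read_gripper_width(),r.read_gripper_force(),r.read_force())
r.move_straight(g+[0,0,.13],velocity=.12);print(r.read_gripper_width(),r.read_force(),r.read_time_s())
yaw=-.08;rs=pose(yaw,.35);M=R.from_euler('z',yaw).as_matrix();h=np.array([.594,-.317,.184])
pt=lambda x,z:grasp2tcp(h+M@[x,0,z-.184],rs)
r.move_to(pt(.105,.27),rs)
im,d=r.capture("side");cv2.imwrite("pics/s1.png",cv2.resize(im[120:270,180:380,::-1],(800,600),interpolation=cv2.INTER_CUBIC));np.savez("pics/s1.npz",im=im,d=d)
print(r.read_time_s(),r.read_gripper_width())
E
```

```text
False [ 0.00074522 -0.0001159   0.00060554]
w 0.0055203776887421 58.494465351104736 [-0.01932396 -0.20000254  2.06533308]
0.005715957237792467 [-1.17973667 -0.23234673 -1.93927199] 5.3917
6.8333 0.005974180203497002
```

View pics/s1.png

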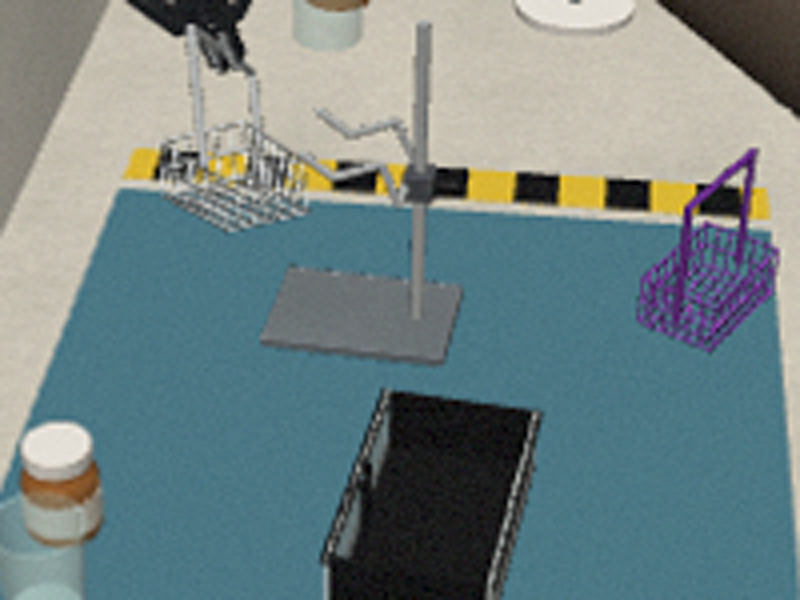

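The basket is held (crop around 190–300, 30–220), in front of the prongs (300–410, 110–190). Next: move in over the prongs and lower.

```bash
python3 - <<'E'
from h import *
yaw=-.08;rs=pose(yaw,.35);M=R.from_euler('z',yaw).as_matrix();h=np.array([.594,-.317,.184])
pt=lambda x,z:grasp2tcp(h+M@[x,0,z-.184],rs)
r.move_straight(pt(.1,.216),rs)
print(r.move_straight(pt(0.0,.216),velocity=.1,threshold=12),r.read_ee_pos()-pt(0,.216),r.read_force())
print(r.move_straight(pt(0.0,.182),velocity=.04,threshold=4),r.read_ee_pos()-pt(0,.184),r.read_force())
im,d=r.capture("side");a=im[120:270,180:380,::-1]
sc,_=r.capture("scene");b=sc[230:380,140:340,::-1]
cv2.imwrite("pics/s2.png",cv2.resize(np.hstack([a,b]),(800,300),interpolation=cv2.INTER_CUBIC))
print(r.read_time_s(),r.read_gripper_width())
E
```

```text
True [ 0.02505256  0.00056155 -0.00067313] [ 1.11910046  3.82455999 -4.19423718]
True [ 0.02209823 -0.0010314   0.02544605] [ 0.07453818 -0.27020583 -1.37965244]
8.55 0.005307728698291202
```

View pics/s2.png

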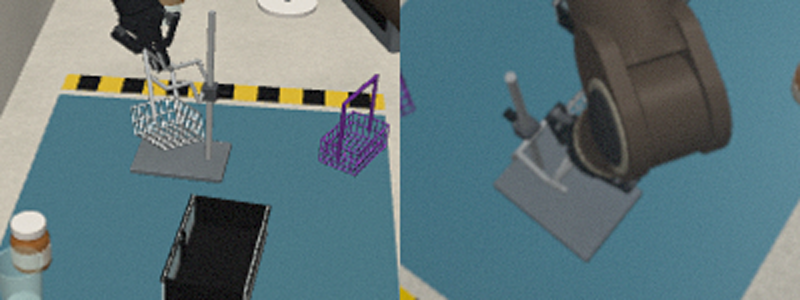

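```bash
python3 - <<'E'
from h import *
r.wait(.3);print(r.read_force(),r.read_ee_pos(),r.read_orientation())
im,d=r.capture("side")
cv2.imwrite("pics/s3.png",cv2.resize(im[120:210,220:340,::-1],(800,600),interpolation=cv2.INTER_CUBIC))
E
```

```text
[-0.29826111  0.25575319 -2.4051755 ] [ 0.61058754 -0.31629608  0.19145432] [-2.10200507 -1.94663934  0.33922248]
```

View pics/s3.png

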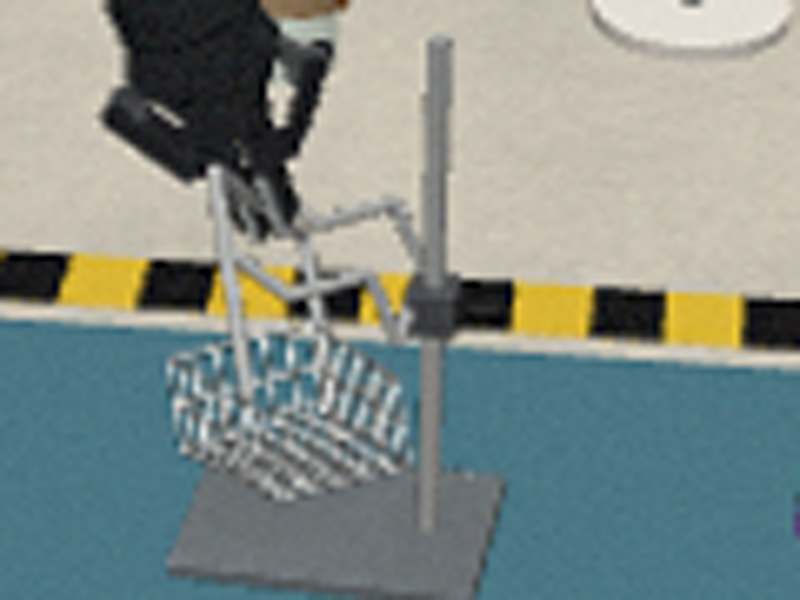

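```bash
python3 - <<'E'
from h import *
yaw=-.08;rs=pose(yaw,.35);M=R.from_euler('z',yaw).as_matrix();h=np.array([.594,-.317,.184])
pt=lambda x,z:grasp2tcp(h+M@[x,0,z-.184],rs)
r.move_straight(pt(.022,.216),rs,velocity=.05);print(r.read_force())
for x in (.015,.008,0.):
    hit=r.move_straight(pt(x,.216),velocity=.03,threshold=10);r.wait(.1)
    print(x,hit,(r.read_ee_pos()-pt(x,.216)).round(4),r.read_force().round(2))
    if hit: break
im,d=r.capture("side")
cv2.imwrite("pics/s4.png",cv2.resize(im[120:210,220:340,::-1],(800,600),interpolation=cv2.INTER_CUBIC))
print(r.read_time_s())
E
```

```text
[ 3.88890372  4.92886557 -5.36833166]
0.015 False [ 0.0002  0.0038 -0.0003] [-1.36  9.27 -3.96]
0.008 False [-0.      0.0025 -0.0003] [-1.42  5.99 -3.92]
0.0 False [-0.0007  0.0003  0.0001] [-2.69  4.89 -3.47]
10.725
```

View pics/s4.png

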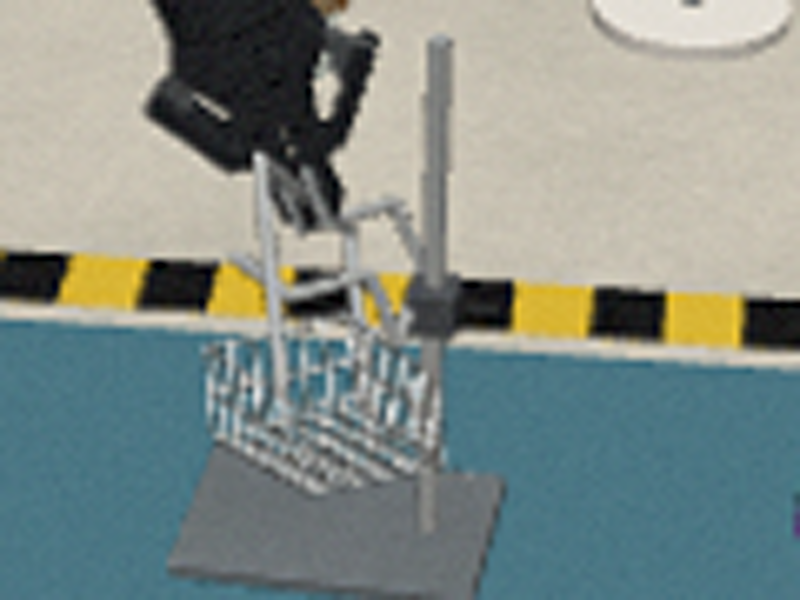

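```bash
python3 - <<'E'
from h import *
yaw=-.08;rs=pose(yaw,.35);M=R.from_euler('z',yaw).as_matrix();h=np.array([.594,-.317,.184])
pt=lambda x,z:grasp2tcp(h+M@[x,0,z-.184],rs)
for z in (.208,.200,.194,.190,.187,.184,.182):
    hit=r.move_straight(pt(0,z),velocity=.03,threshold=12);r.wait(.05)
    print(z,hit,(r.read_ee_pos()-pt(0,z)).round(4),r.read_force().round(2))
    if hit: break
im,d=r.capture("side")
cv2.imwrite("pics/s5.png",cv2.resize(im[120:210,220:340,::-1],(800,600),interpolation=cv2.INTER_CUBIC));np.savez("pics/s5.npz",im=im,d=d)
print(r.read_time_s(),r.read_moment())
E
```

```text
0.208 False [ 0.     -0.0006  0.0002] [-0.24 -0.2  -3.25]
0.2 False [-0.      0.     -0.0001] [ 0.77 -0.43 -2.32]
0.194 False [-0.      0.     -0.0001] [-0.83 -0.08 -1.14]
0.19 False [-0.      0.0001 -0.0001] [ 0.01  0.84 -2.3 ]
0.187 False [-0.0001  0.     -0.0001] [-0.77 -0.52 -2.48]
0.184 False [-0.0001  0.0001 -0.0001] [ 0.3   0.29 -1.42]
0.182 False [-0.      0.     -0.0001] [ 0.66 -1.05 -2.25]
13.3417 [-0.1904162  -0.55671036  0.01870443]
```

View pics/s5.png

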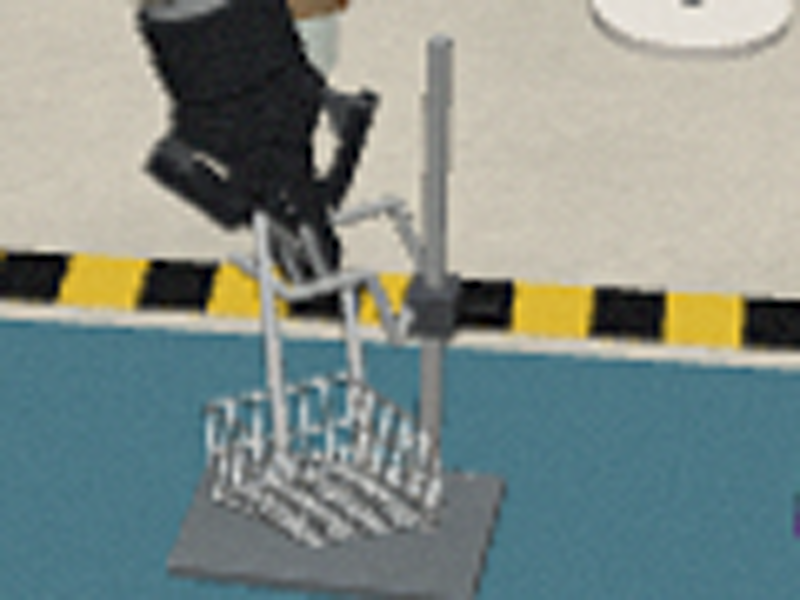

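```bash
python3 - <<'E'
from h import *
z=np.load("pics/s5.npz");im,d=z["im"],z["d"]
k,ds,c=K("side",im);E=np.array(c["extrinsics"])
M=R.from_euler('z',-.08).as_matrix();h=np.array([.594,-.317,0])
T=toolT();g=T[:3,3]-.019*T[:3,2];print("grasp",g)
pts={"V+":h+M@[0,.038,.175],"V-":h+M@[0,-.038,.175],"tip+":h+M@[.028,.038,.195],"tip-":h+M@[.028,-.038,.195],"rear+":h+M@[-.042,.038,.193],"bar+":g+M@[0,.06,0],"bar0":g,"bar-":g+M@[0,-.06,0],"rodtop":h+M@[-.07,0,.312],"cross+":h+M@[-.058,.038,.155]}
for n,p in pts.items():
    uv=cv2.projectPoints(np.array([p]),cv2.Rodrigues(E[:3,:3])[0],E[:3,3],k,ds)[0].ravel()
    print(n,((uv-[220,120])*6.667).round(0))
def dp(u,v): return world("side",im,d,[(220+u/6.667,120+v/6.667)])[0].round(4)
for p in ((262,222),(265,250),(275,350),(288,297),(330,285),(350,300),(235,258),(437,60),(290,250),(320,540)): print(p,dp(*p))
E
```

```text
grasp [ 0.59399575 -0.31699323  0.1820007 ]
V+ [287. 292.]
V- [316. 220.]
tip+ [234. 254.]
tip- [264. 183.]
rear+ [367. 271.]
bar+ [278. 303.]
bar0 [302. 244.]
bar- [324. 189.]
rodtop [438.  35.]
cross+ [396. 337.]
(262, 222) [ 0.6082 -0.2662  0.2239]
(265, 250) [ 0.6122 -0.3068  0.1833]
(275, 350) [ 0.5952 -0.2145  0.1802]
(288, 297) [ 0.596  -0.2745  0.1751]
(330, 285) [ 0.5741 -0.2747  0.1838]
(350, 300) [ 0.5703 -0.3376  0.1369]
(235, 258) [ 0.6244 -0.2805  0.193 ]
(437, 60) [ 0.5236 -0.3032  0.3024]
(290, 250) [ 0.5969 -0.2909  0.1937]
(320, 540) [ 0.5765 -0.2519  0.0379]
```

```bash
cat > fit.py <<'E'
from h import *
from scipy.optimize import least_squares
def segd(q,a,b):
    a,b=np.array(a),np.array(b);t=np.clip((q-a)@(b-a)/((b-a)@(b-a)),0,1);return np.linalg.norm(q-a-t[:,None]*(b-a),axis=1)
def bd(q):
    ctr,hf=[0,0,.025],np.array([.04,.062,.025]);e=np.abs(q-ctr)-hf
    inside=-np.max(np.where([True,True,True],e,0),axis=1);ins=(e<0).all(1)
    fl=np.minimum(np.minimum(-e[:,0],-e[:,1]),np.abs(q[:,2]))
    box=np.where(ins,fl,np.linalg.norm(np.maximum(e,0),axis=1))
    return np.min([box,segd(q,[0,-.06,.05],[0,-.06,.14]),segd(q,[0,.06,.05],[0,.06,.14]),segd(q,[0,-.06,.14],[0,.06,.14])],0)
def fit():
    P=[]
    for n in ("side","scene"):
        im,d=r.capture(n);c=cloud(n,im,d).reshape(-1,3);P.append(c[d.ravel()>0])
    P=np.vstack(P);M=R.from_euler('z',-.08).as_matrix();h=np.array([.594,-.317,0])
    s=(P-h)@M   # stand frame
    T=toolT();g=((T[:3,3]-.019*T[:3,2])-h)@M
    k=(np.abs(s[:,0]-g[0])<.13)&(np.abs(s[:,1])<.15)&(s[:,2]>.022)&(s[:,2]<g[2]+.06)
    def stand(q):
        D=segd(q,[-.07,0,0],[-.07,0,.312])
        for y in(.038,-.038):
            w=[[.028,y,.195],[0,y,.175],[-.042,y,.193],[-.058,y,.155]]
            for a,b in zip(w,w[1:]):D=np.minimum(D,segd(q,a,b))
        D=np.minimum(D,segd(q,[-.058,-.038,.155],[-.058,.038,.155]));return D
    s=s[k];s=s[stand(s)>.011]
    s=s[(s[:,2]<g[2]-.03)|(np.abs(s[:,1])>.05)]
    best=None
    Rt=(R.from_euler('z',.08)*R.from_matrix(T[:3,:3])).as_matrix()
    def f(p):
        Q=R.from_rotvec(p[:3]);q=Q.inv().apply(s-(g+p[3:]))+[0,0,.14];return np.r_[np.minimum(bd(q),.03),p[3:]*np.sqrt(len(s))*.15]
    for ph in (-.9,-.5,0,.5,.9):
        o=least_squares(f,np.r_[ph*Rt[:,1],0,0,0],loss='soft_l1',f_scale=.004)
        if best is None or o.cost<best.cost:best=o
    Q=R.from_rotvec(best.x[:3]);A=Q.as_matrix()
    res=f(best.x)[:len(s)];print("n",len(s),"med",np.median(res).round(4),"frac<6mm",(res<.006).mean().round(2),"cost",best.cost)
    print("rotvec",best.x[:3].round(3),"off",best.x[3:].round(4),"basket y",A[:,1].round(3),"z",A[:,2].round(3))
    c=g+best.x[3:]
    for y in(.06,.038,0,-.038,-.06):print(y,(c+A@[0,y,0]).round(4))
    return c,A
E
python3 -c "
from fit import *
fit();print(r.read_time_s())"
```

```text
n 599 med 0.0019 frac<6mm 0.89 cost 0.004841179318424086
rotvec [ 0.795  0.336 -0.134] off [-0.0006  0.0072  0.0022] basket y [0.243 0.695 0.677] z [ 0.245 -0.719  0.651]
0.06 [0.014  0.0489 0.2249]
0.038 [0.0086 0.0336 0.21  ]
0 [-0.0006  0.0072  0.1843]
-0.038 [-0.0098 -0.0192  0.1585]
-0.06 [-0.0152 -0.0345  0.1437]
13.4417
```

```bash
python3 - <<'E'
from h import *
yaw=-.08;rs=pose(yaw,.35);M=R.from_euler('z',yaw).as_matrix();h=np.array([.594,-.317,.184])
pt=lambda x,y,z:grasp2tcp(h+M@[x,y,z-.184],rs)
def go(p,v,t=25):
    hit=r.move_straight(p,rs,velocity=v,threshold=t);r.wait(.05);print(hit,(r.read_ee_pos()-p).round(4),r.read_force().round(2));return hit
ok=not go(pt(0,0,.216),.06) and not go(pt(0,.006,.220),.04) and not go(pt(.1,.006,.220),.06)
if ok:
    go(grasp2tcp([.655,-.15,.23],rs),.2)
    go(grasp2tcp([.655,-.15,.150],rs),.1,10)
print(r.read_time_s(),r.read_gripper_width())
E
```

```text
False [ 0.0001  0.0006 -0.0003] [-0.21  3.97 -3.77]
False [ 0.0001 -0.0005  0.0004] [ 0.17 -0.19 -2.98]
False [-0.0001 -0.      0.0003] [-0.14  0.64 -1.88]
False [-0.0003 -0.0022 -0.0001] [ 0.22 -0.96 -2.44]
False [ 0.0005 -0.0002  0.0009] [-0.64 -0.48 -1.71]
18.525 0.005832182612321447
```

```bash
sed -i 's/k=(np.abs(s\[:,0\]-g\[0\])<.13)&(np.abs(s\[:,1\])<.15)&(s\[:,2\]>.022)/k=(np.abs(s[:,0]-g[0])<.09)\&(np.abs(s[:,1]-g[1])<.15)\&(s[:,2]>.015)/; s/np.abs(s\[:,1\])>.05)/np.abs(s[:,1]-g[1])>.05)/; s/s=s\[stand(s)>.011\]/s=s[stand(s)>.011];s=s[(s[:,2]>.024)|(s[:,0]>.07)|(np.abs(s[:,1])>.065)]/' fit.py
python3 - <<'E'
from fit import *
fit()
r.set_gripper(.02,20);r.wait(.4);print(r.read_gripper_width())
fit();print(r.read_force(),r.read_time_s())
E
```

```text
n 802 med 0.0018 frac<6mm 0.93 cost 0.0036309358319080087
rotvec [ 0.804  0.339 -0.139] off [-0.0003  0.006   0.0021] basket y [0.249 0.688 0.681] z [ 0.244 -0.726  0.643]
0.06 [0.0625 0.2185 0.1939]
0.038 [0.057  0.2033 0.1789]
0 [0.0476 0.1772 0.153 ]
-0.038 [0.0381 0.1511 0.1271]
-0.06 [0.0326 0.1359 0.1121]
0.02036417420311607
n 292 med 0.006 frac<6mm 0.5 cost 0.007721301257678056
rotvec [1.075 0.395 0.211] off [ 0.0269  0.0012 -0.0157] basket y [0.022 0.465 0.885] z [ 0.413 -0.811  0.415]
0.06 [0.0757 0.2005 0.1874]
0.038 [0.0752 0.1902 0.1679]
0 [0.0744 0.1726 0.1343]
-0.038 [0.0735 0.1549 0.1006]
-0.06 [0.073  0.1447 0.0812]
[-0.74826413  0.73266148  0.49857998] 19.4167
```

```bash
python3 - <<'E'
from h import *
a,da=r.capture("side");b,db=r.capture("scene")
np.savez("pics/f.npz",a=a,da=da,b=b,db=db)
A=cv2.resize(a[160:280,180:340,::-1],(800,600),interpolation=cv2.INTER_CUBIC)[:, :]
A=cv2.resize(a[165:285,180:300,::-1],(400,400),interpolation=cv2.INTER_CUBIC);B=cv2.resize(b[190:310,240:360,::-1],(400,400),interpolation=cv2.INTER_CUBIC)
T=toolT();w,dw=r.capture("wrist");np.savez("pics/fw.npz",w=w,dw=dw,T=T)
W=cv2.resize(w[:,:,::-1],(267,200))
bot=np.zeros((200,800,3),np.uint8);bot[:,:267]=W;bot[:,267:534]=cv2.resize(b[:,:,::-1],(267,200));bot[:,534:800]=cv2.resize(a[:,:,::-1],(266,200))
cv2.imwrite("pics/f.png",np.vstack([np.hstack([A,B]),bot]))
E
```

```text
(no output)
```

View pics/f.png

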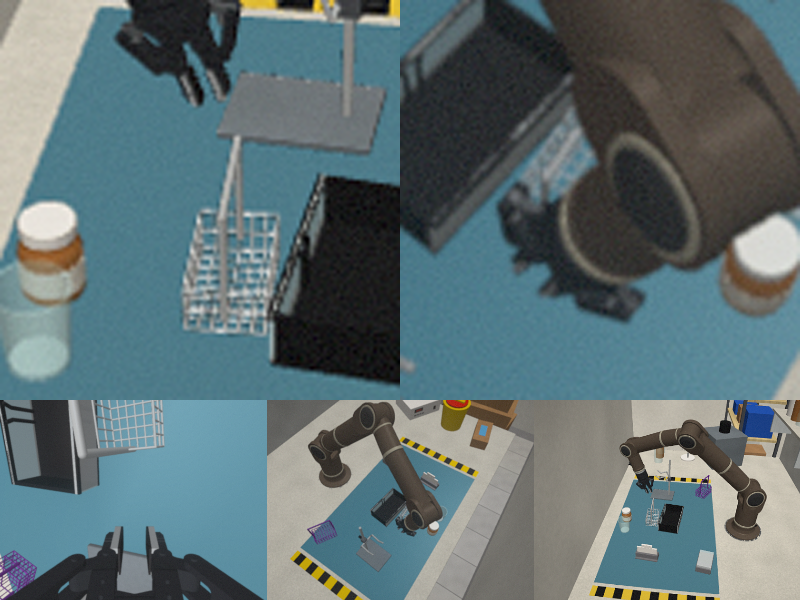

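The basket now stands upright on the table beside the tank (side crop: bar from 237,140 to 222,215), clear of the fingers. I'll locate its bar and regrasp.

```bash
python3 - <<'E'
from fit import *
z=np.load("pics/f.npz");zw=np.load("pics/fw.npz")
Q=cloud("side",z["a"],z["da"]).reshape(-1,3)
v,u=np.mgrid[:420,:560];px=np.c_[u.ravel(),v.ravel()]
Wd=world("wrist",zw["w"],zw["dw"],px,zw["T"])[zw["dw"].ravel()>0]
for n,q in(("side",Q),("wrist",Wd)):
    q=q[((q>[.52,-.13,.128])&(q<[.72,.12,.158])).all(1)]
    m=q.mean(0);d=np.linalg.svd(q-m,full_matrices=0)[2][0];t=(q-m)@d
    print(n,len(q),"mid",(m+d*(np.percentile(t,2)+np.percentile(t,98))/2).round(4),d.round(3),np.ptp(t).round(3),q.min(0).round(3),q.max(0).round(3))
# full fit on side points
s=Q[((Q>[.54,-.15,.012])&(Q<[.70,.14,.16])).all(1)]
s=np.array(s)
t=(s-[.485,-.012,0])@R.from_euler('z',-.105).as_matrix();s=s[t[:,0]>.072]
def f(p):
    q=R.from_euler('z',p[0]).inv().apply(s-[p[1],p[2],0]);return np.minimum(bd(q),.03)
o=min((least_squares(f,[y,.61,-.02],loss='soft_l1',f_scale=.004) for y in(-.3,-.1,.1)),key=lambda o:o.cost)
print(len(s),o.x.round(4),np.median(f(o.x)))
E
```

```text
side 76 mid [ 0.6096 -0.0086  0.1418] [ 0.022 -0.999  0.037] 0.129 [ 0.605 -0.075  0.13 ] [0.615 0.054 0.149]
wrist 3012 mid [ 0.6142 -0.0568  0.1413] [ 0.042 -0.995 -0.093] 0.045 [ 0.608 -0.078  0.128] [ 0.617 -0.035  0.146]
531 [ 0.0174  0.6096 -0.011 ] 0.0029716812313560223
```

```bash
cat >> fit.py <<'E'
def barends(T=None):
    im,d=r.capture("side");Q=cloud("side",im,d).reshape(-1,3)[d.ravel()>0];return Q
E
python3 - <<'E'
from fit import *
rv=pose(.02,.35);b=np.array([.6105,-.010,.139]);g=grasp2tcp(b,rv)
p=r.read_ee_pos();up=-R.from_rotvec(rv).as_matrix()[:,2]
r.set_gripper(.05,20)
r.move_straight(p+up*.10,velocity=.2)
r.move_straight(g+up*.08,rv,velocity=.2)
print(r.move_straight(g,velocity=.12,threshold=15),r.read_ee_pos()-g)
r.set_gripper(0,120);print(r.read_gripper_width(),r.read_gripper_force(),r.read_force(),r.read_moment())
r.move_straight(g+[0,0,.04],velocity=.06);print(r.read_force(),r.read_moment())
fit();print(r.read_time_s())
E
```

```text
False [ 0.00064181 -0.00043193  0.00063079]
0.004252456325420422 117.62499690055847 [-1.05043698  0.93876835  5.71213745] [ 0.01495081  0.08712769 -0.02960833]
[-0.36253809 -0.14109313 -2.59702057] [ 0.00575152 -0.4905666  -0.04910491]
n 2188 med 0.0082 frac<6mm 0.4 cost 0.0782195759910148
rotvec [-0.009  0.098  0.071] off [ 0.0013 -0.0018  0.0016] basket y [-0.071  0.997 -0.006] z [0.098 0.013 0.995]
0.06 [-0.0113  0.3655  0.1797]
0.038 [-0.0097  0.3435  0.1799]
0 [-0.007   0.3056  0.1801]
-0.038 [-0.0043  0.2677  0.1803]
-0.06 [-0.0028  0.2458  0.1804]
23.7583
```

```bash
python3 - <<'E'
from fit import *
yaw=-.08;rs=pose(yaw,.35);M=R.from_euler('z',yaw).as_matrix();h=np.array([.594,-.317,.184])
pt=lambda x,z:grasp2tcp(h+M@[x,0,z-.184],rs)
r.move_straight(r.read_ee_pos()+[0,0,.07],velocity=.1);print(r.read_force())
r.move_straight(pt(.105,.25),rs,velocity=.12);print(r.read_force(),r.read_time_s())
r.move_straight(pt(.1,.218),rs,velocity=.08)
fit();print(r.read_time_s())
E
```

```text
[-0.92496911  0.19502443 -2.17793503]
[ 0.45975992 -0.9380023  -2.12836057] 27.475
n 1178 med 0.0017 frac<6mm 0.95 cost 0.003949848033970462
rotvec [-0.007 -0.003  0.009] off [-0.0001 -0.0013  0.002 ] basket y [-0.009  1.    -0.007] z [-0.003  0.007  1.   ]
0.06 [0.0997 0.0586 0.2204]
0.038 [0.0998 0.0366 0.2205]
0 [ 0.1002 -0.0014  0.2208]
-0.038 [ 0.1005 -0.0394  0.221 ]
-0.06 [ 0.1007 -0.0614  0.2212]
28.1333
```

Level and aligned. Move in, lower, release.

```bash
python3 - <<'E'
from fit import *
yaw=-.08;rs=pose(yaw,.35);M=R.from_euler('z',yaw).as_matrix();h=np.array([.594,-.317,.184])
pt=lambda x,z:grasp2tcp(h+M@[x,0,z-.184],rs)
def go(p,v,t):
    hit=r.move_straight(p,rs,velocity=v,threshold=t);r.wait(.05);print(hit,(r.read_ee_pos()-p).round(4),r.read_force().round(2));return hit
if not go(pt(0,.216),.08,10):
    go(pt(0,.190),.06,10);go(pt(0,.181),.02,5)
    c,A=fit()
    if abs(c[2]-.184)<.008 and abs(c[0])<.015:
        r.set_gripper(.03,20);r.wait(.3);print(r.read_gripper_width(),r.read_force())
        fit()
print(r.read_time_s())
E
```

```text
False [ 0.0004  0.0001 -0.0002] [-1.05  0.7  -2.05]
False [ 0.     -0.0001  0.0001] [-0.38  0.26 -1.89]
True [ 0.0001 -0.0002  0.0026] [0.16 0.57 5.5 ]
n 1064 med 0.0017 frac<6mm 0.91 cost 0.006631090874602914
rotvec [-0.012  0.008  0.021] off [ 0.0004 -0.0012  0.0029] basket y [-0.021  1.    -0.012] z [0.008 0.012 1.   ]
0.06 [-0.0007  0.0587  0.1857]
0.038 [-0.0002  0.0367  0.186 ]
0 [ 0.0006 -0.0013  0.1864]
-0.038 [ 0.0014 -0.0393  0.1869]
-0.06 [ 0.0018 -0.0613  0.1871]
0.029989581277922894 [-0.54193857 -0.25089977 -0.70275641]
n 1082 med 0.0018 frac<6mm 0.92 cost 0.006329342869148743
rotvec [-0.011  0.016  0.021] off [ 0.001  -0.0013  0.0045] basket y [-0.021  1.    -0.011] z [0.016 0.011 1.   ]
0.06 [-0.0006  0.0589  0.1861]
0.038 [-1.000e-04  3.690e-02  1.863e-01]
0 [ 0.0007 -0.0011  0.1867]
-0.038 [ 0.0015 -0.0391  0.1872]
-0.06 [ 0.0019 -0.0611  0.1874]
31.525
```

```bash
python3 - <<'E'
from fit import *
up=-R.from_rotvec(r.read_orientation()).as_matrix()[:,2];p=r.read_ee_pos()
print(r.move_straight(p+up*.06,velocity=.08,threshold=10),r.read_force())
r.move_straight(p+up*.16,velocity=.25)
rv=pose(-.105,0,0,'y')
r.move_to([.485,-.012,.26],rv);print(r.read_time_s());r.wait(.1)
T=toolT();w,dw=r.capture("wrist");np.savez("pics/tank.npz",w=w,dw=dw,T=T)
a,da=r.capture("side");Q=cloud("side",a,da).reshape(-1,3);q=Q[((Q>[.56,-.4,.18])&(Q<[.64,-.24,.20])).all(1)];print("basket?",len(q))
rg=pose(-.115,0,0,'y')
r.move_to([.595,.313,.22],rg);r.wait(.1)
T=toolT();w,dw=r.capture("wrist");np.savez("pics/rack.npz",w=w,dw=dw,T=T);print(r.read_time_s())
v,u=np.mgrid[:420,:560];px=np.c_[u.ravel(),v.ravel()]
def wc(f):
    z=np.load(f);return world("wrist",z["w"],z["dw"],px,z["T"])[z["dw"].ravel()>0]
Qr=wc("pics/rack.npz");t=Qr[((Qr>[.53,.27,.088])&(Qr<[.66,.36,.11])).all(1)]
(c,s,ang)=cv2.minAreaRect((t[:,:2]*1000).astype(np.float32));print("tab",len(t),np.median(t,0).round(4),c,s,ang,np.median(t[:,2]))
m=t.mean(0);print(m.round(4),np.linalg.svd(t-m,full_matrices=0)[2][0].round(4))
t=Qr[((Qr>[.5,.27,.07])&(Qr<[.68,.36,.082])).all(1)];m=t.mean(0);print("slab top",len(t),m.round(4),np.linalg.svd(t-m,full_matrices=0)[2][0].round(4),t.min(0),t.max(0))
Qt=wc("pics/tank.npz");t=Qt[((Qt>[.38,-.15,.056])&(Qt<[.59,.13,.068])).all(1)]
(c,s,ang)=cv2.minAreaRect((t[:,:2]*1000).astype(np.float32));print("rim",len(t),c,s,ang,np.median(t[:,2]))
for yaw in (-.105,):
    L=(Qt-[.485,-.012,0])@R.from_euler('z',yaw).as_matrix()
    for sg in(1,-1):
        k=(sg*L[:,0]>.045)&(sg*L[:,0]<.0595)&(abs(L[:,1])<.03)&(L[:,2]>.03)&(L[:,2]<.066)
        print(sg,np.histogram(L[k,1],np.arange(-.03,.0301,.002))[0])
E
```

```text
False [-0.76213992  0.46268397 -0.8235992 ]Traceback (most recent call last):
  File "<stdin>", line 4, in <module>
cell.Unreachable: the arm cannot follow that straight line within its joint ranges
```

```bash
cat > look.py <<'E'
from fit import *
p=r.read_ee_pos()
r.move_straight(p+[0,0,.09],velocity=.2)
r.move_straight(p+[-.02,.15,.09],velocity=.25)
rv=pose(-.105,0,0,'y')
r.move_to([.485,-.012,.26],rv);print(r.read_time_s());r.wait(.1)
T=toolT();w,dw=r.capture("wrist");np.savez("pics/tank.npz",w=w,dw=dw,T=T)
a,da=r.capture("side");Q=cloud("side",a,da).reshape(-1,3);q=Q[((Q>[.56,-.4,.18])&(Q<[.64,-.24,.20])).all(1)];print("basket?",len(q))
rg=pose(-.115,0,0,'y')
r.move_to([.595,.313,.22],rg);r.wait(.1)
T=toolT();w,dw=r.capture("wrist");np.savez("pics/rack.npz",w=w,dw=dw,T=T);print(r.read_time_s())
E
cat > an.py <<'E'
from fit import *
v,u=np.mgrid[:420,:560];px=np.c_[u.ravel(),v.ravel()]
def wc(f):
    z=np.load(f);return world("wrist",z["w"],z["dw"],px,z["T"])[z["dw"].ravel()>0]
Qr=wc("pics/rack.npz");t=Qr[((Qr>[.53,.27,.088])&(Qr<[.66,.36,.11])).all(1)]
(c,s,ang)=cv2.minAreaRect((t[:,:2]*1000).astype(np.float32));print("tab",len(t),np.median(t,0).round(4),c,s,ang,np.median(t[:,2]))
m=t.mean(0);print(m.round(4),np.linalg.svd(t-m,full_matrices=0)[2][0].round(4))
t=Qr[((Qr>[.5,.27,.07])&(Qr<[.68,.36,.082])).all(1)];m=t.mean(0);print("slab top",len(t),m.round(4),np.linalg.svd(t-m,full_matrices=0)[2][0].round(4),t.min(0),t.max(0))
Qt=wc("pics/tank.npz");t=Qt[((Qt>[.38,-.15,.056])&(Qt<[.59,.13,.068])).all(1)]
(c,s,ang)=cv2.minAreaRect((t[:,:2]*1000).astype(np.float32));print("rim",len(t),c,s,ang,np.median(t[:,2]))
L=(Qt-[.485,-.012,0])@R.from_euler('z',-.105).as_matrix()
for sg in(1,-1):
    k=(sg*L[:,0]>.045)&(sg*L[:,0]<.0595)&(abs(L[:,1])<.03)&(L[:,2]>.03)&(L[:,2]<.066)
    print(sg,np.histogram(L[k,1],np.arange(-.03,.0301,.002))[0])
E
python3 look.py && python3 an.py
```

```text
34.8083
basket? 114
36.4583
tab 856 [0.5932 0.3113 0.0976] (595.2476806640625, 311.15777587890625) (7.99493932723999, 59.61860275268555) 84.79591369628906 0.0976117742176831
[0.5937 0.3113 0.0975] [ 0.9958 -0.0904  0.0134]
slab top 619 [0.5814 0.3124 0.0757] [ 9.958e-01 -9.120e-02  4.000e-04] [0.5375287  0.30251507 0.07010716] [0.65325447 0.32010894 0.08186102]
rim 6791 (484.8739929199219, -14.137901306152344) (220.28857421875, 136.55465698242188) 83.37702178955078 0.061547338130068685
1 [ 0  2  2  0  0  0 10 18 27 25 14  0  0  1  0  0 10 26 30 18 10  0  0  0
  0  1  0  0  0  0]
-1 [ 0  0  0  0  0  0  6 10 11 16 10  3  0  0  0  0  0 14 12 10 11  9  0  0
  0  0  0  0  0  0]
```

```bash
cat >> an.py <<'E'
print('---')
o=np.array([.4849,-.0141,0]);yaw=-.1135
L=(Qt-o)@R.from_euler('z',yaw).as_matrix()
for sg in(1,-1):
    for y0,y1 in((-.018,-.003),(.003,.018)):
        k=(sg*L[:,0]>.045)&(sg*L[:,0]<.0595)&(L[:,1]>y0)&(L[:,1]<y1)&(L[:,2]>.045)&(L[:,2]<.066)
        print(sg,y0,k.sum(),L[k].mean(0).round(4),np.percentile(L[k],[5,95],0).round(4).tolist())
    k=(sg*L[:,0]>.0595)&(sg*L[:,0]<.068)&(abs(L[:,1])<.09)&(L[:,2]>.058)&(L[:,2]<.066)
    q=L[k];print("wall",sg,len(q),np.median(q[:,0]).round(4),np.polyfit(q[:,1],q[:,0],1).round(4))
    k=(sg*L[:,1]>.10)&(sg*L[:,1]<.116)&(abs(L[:,0])<.055)&(L[:,2]>.058)&(L[:,2]<.066)
    q=L[k];print("end",sg,len(q),np.median(q[:,1]).round(4),np.polyfit(q[:,0],q[:,1],1).round(4),np.percentile(q[:,1],[3,97]))
E
python3 an.py | sed -n '/---/,$p'
```

```text
---
1 -0.018 67 [ 0.0561 -0.0107  0.0553] [[0.0545, -0.0147, 0.0465], [0.0587, -0.0067, 0.061]]
1 0.003 68 [0.0562 0.0099 0.0556] [[0.0544, 0.0057, 0.0469], [0.0592, 0.0141, 0.0611]]
wall 1 1585 0.0632 [0.0024 0.0633]
end 1 891 0.1062 [-0.0028  0.1063] [0.10353308 0.10957384]
-1 -0.018 56 [-0.0573 -0.0106  0.0565] [[-0.0593, -0.0147, 0.0485], [-0.0553, -0.0067, 0.0612]]
-1 0.003 54 [-0.0573  0.0101  0.0568] [[-0.0592, 0.0058, 0.0498], [-0.0553, 0.0146, 0.061]]
wall -1 1867 -0.064 [-0.0017 -0.0641]
end -1 883 -0.1061 [ 0.0009 -0.1062] [-0.1094698 -0.1033818]
```

```bash
python3 - <<'E'
from fit import *
rg=pose(-.091,0,0,'y')
r.set_gripper(.05,40)
r.move_straight([.5954,.3112,.11],rg,velocity=.15)
print(r.move_straight([.5954,.3112,.064],velocity=.08,threshold=12),r.read_ee_pos())
r.set_gripper(0,80);print(r.read_gripper_width(),r.read_gripper_force(),r.read_force())
r.move_straight([.5954,.3112,.20],velocity=.12);print(r.read_force(),r.read_gripper_width(),r.read_time_s())
r.wait(.1);w,d=r.capture("wrist");np.savez("pics/held.npz",w=w,d=d)
v,u=np.mgrid[:420,:560];px=np.c_[u.ravel(),v.ravel()]
q=world("wrist",w,d,px,np.eye(4))[d.ravel()>0]
q=q[(abs(q[:,1])<.015)&(abs(q[:,0])<.07)&(abs(q[:,0])>.014)&(q[:,2]>-.045)&(q[:,2]<.06)]
print(len(q),np.percentile(q,[0,5,50,95,100],0).round(4).tolist())
for a,b in((-.042,-.028),(-.02,-.006),(0,.02),(.02,.05)):
    s=q[(q[:,2]>a)&(q[:,2]<b)]
    if len(s)>20:print(a,len(s),s.mean(0).round(4),s.min(0).round(4),s.max(0).round(4),np.polyfit(s[:,0],s[:,1],1).round(4))
E
```

```text
False [0.59553959 0.31120058 0.06392902]
0.006845874988593913 78.51858877111226 [-0.1290993   0.67037606  3.62559587]
[ 0.38925225 -1.00360917 -1.0953935 ] 0.0070775549014546165 40.1417
4504 [[-0.0559, -0.0099, -0.0434], [-0.0268, -0.002, -0.0336], [0.03, 0.0014, -0.016], [0.058, 0.005, 0.01], [0.0583, 0.0055, 0.0582]]
-0.042 1947 [ 0.0061  0.0016 -0.0328] [-0.0304 -0.0025 -0.0348] [ 0.0307  0.0055 -0.028 ] [-0.0004  0.0016]
-0.02 1994 [ 0.0381  0.0015 -0.0114] [-0.0559 -0.0026 -0.02  ] [ 0.0583  0.0055 -0.0062] [-0.0002  0.0015]
0 139 [0.058  0.0014 0.0094] [ 0.0571 -0.0026  0.    ] [0.0582 0.0053 0.02  ] [ 0.1382 -0.0067]
0.02 134 [0.058  0.0013 0.0342] [ 0.0571 -0.0027  0.0202] [0.0582 0.0052 0.0496] [ 0.923  -0.0522]
```

```bash
python3 - <<'E'
from fit import *
yaw=-.1142;rv=pose(yaw,0,0,'y');M=R.from_euler('z',-.1135).as_matrix()
t=np.array([.4849,-.0141,0])+M@[0,-.0018,0];P=lambda z:t+[0,0,z]
r.move_straight([.5954,.3112,.21],velocity=.1)
r.move_straight(P(.21),rv,velocity=.16);print(r.read_time_s())
r.move_straight(P(.135),velocity=.12);r.wait(.1);f0=r.read_force();print(f0)
for z in (.118,.10,.085,.072,.0655,.0615):
    hit=r.move_straight(P(z),velocity=.04,threshold=8);r.wait(.05);f=r.read_force()-f0
    print(z,hit,(r.read_ee_pos()-P(z)).round(4),f.round(2),r.read_moment().round(2))
    if hit: break
print(r.read_time_s())
E
```

```text
42.85
[ 0.1607556   0.36767944 -0.90227123]
0.118 False [ 0. -0. -0.] [-0.57 -0.39  0.2 ] [-0.03 -0.04  0.  ]
0.1 False [ 0.0001 -0.      0.    ] [-0.89  0.04  0.53] [ 0.01 -0.03  0.02]
0.085 False [ 0.     -0.0001 -0.    ] [-0.35 -0.    0.58] [ 0.04 -0.01  0.05]
0.072 False [-0.0001 -0.     -0.0001] [-0.07 -0.75 -0.21] [-0.02 -0.01  0.04]
0.0655 False [-0.0001 -0.     -0.0001] [-0.49 -0.5   0.6 ] [-0.01  0.03 -0.01]
0.0615 False [ 0.0011 -0.0001  0.0022] [-7.36 -0.28 27.15] [-0.13  1.48 -0.06]
46.7583
```

```bash
python3 - <<'E'
from fit import *
p=r.read_ee_pos()
r.move_straight([p[0],p[1],.0635],velocity=.03);print(r.read_force())
r.set_gripper(.04,20);r.wait(.1);print(r.read_force())
r.move_straight([p[0],p[1],.13],velocity=.08);r.move_straight([p[0],p[1],.26],velocity=.2);r.wait(.2)
w,d=r.capture("wrist");T=toolT()
v,u=np.mgrid[:420,:560];px=np.c_[u.ravel(),v.ravel()]
Q=world("wrist",w,d,px,T)[d.ravel()>0]
M=R.from_euler('z',-.1142).as_matrix();L=(Q-[.4849,-.0141,0])@M
for a,b,xm in((.09,.106,.04),(.068,.084,.062)):
    q=L[(abs(L[:,0])<xm)&(abs(L[:,1])<.03)&(L[:,2]>a)&(L[:,2]<b)];print(len(q),np.median(q,0).round(4),np.percentile(q,[1,99],0).round(4).tolist(),np.polyfit(q[:,0],q[:,1],1).round(4))
S,ds=r.capture("side");Q=cloud("side",S,ds).reshape(-1,3);h=np.array([.594,-.317,0]);s=(Q-h)@R.from_euler('z',-.08).as_matrix()
s=s[(abs(s[:,0])<.02)&(abs(abs(s[:,1])-.055)<.008)&(s[:,2]>.17)&(s[:,2]<.21)];print("bar ends",len(s),s.mean(0))
print(r.read_time_s())
E
```

```text
[-1.71170182 -0.38240722  8.12922778]
[ 0.08592913 -0.36956457 -0.24058234]
676 [-0.0018 -0.0002  0.0979] [[-0.0286, -0.0043, 0.0923], [0.0303, 0.0033, 0.0996]] [ 0.0101 -0.0004]
491 [-0.0339 -0.0002  0.0759] [[-0.0565, -0.0039, 0.0742], [0.058, 0.0036, 0.0803]] [-0.0009 -0.0002]
bar ends 23 [-0.00193006  0.03120695  0.18225548]
49.6083
```

```bash
python3 -c "
from h import *
print(r.job_done(),r.read_time_s())"
```

```text
the job is handed in; nothing more can be done
the job is handed in; nothing more can be done
```

The basket hangs by its bar across both prongs, and the gate is seated in the tank grooves on the floor; I handed the job in at about 50 s, no verdict was returned, and the basket rolled in the first grasp, so I set it on the table and regrasped it.

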